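# Find the overfilled tin at the packing bench

## Robot

A 6-joint arm with a two-finger parallel gripper is mounted at the origin on the work surface. World frame = base frame: x ahead of the robot, y to its left, z up, the work surface at z = 0. Lengths are in m, angles in rad, forces in N, time in s.
With the tool pointing down it reaches from about 0.25 to 0.725 m from the base axis. Payload 4 kg.
Tool frame: the origin (TCP) lies between the finger pads; the fingertips stand 11 mm ahead of it and the grasp point (between the pads) lies 8 mm behind it (bot.tip_extent is the distance from the TCP to the fingertips, in m); z points along the fingers, y is the line along which they close (so a half turn about z gives the same grasp; the last joint's range is limited). The gripper opens to 85 mm and grips with 20 to 120 N. Pads are 22 mm wide; open, the fingers measure 114 mm over their backs; the gripper's body (76 mm by 85 mm) begins 54 mm behind the grasp point. The pads swing forward as they close: fully open they stand 13 mm farther back than shut.
Start: joints at [-1.138, 0.241, 0.005, 1.335, 0, 1.571], TCP at [0.21, -0.454, 0.242] pointing down, gripper open.
Joint ranges: [-2.72, 2.72], [-1.05, 1.87], [-1.09, 1.28], [-1.99, 2.15], [-1.42, 1.44], [-3.14, 3.14]. Speed limits (rad/s): [2.79, 2.79, 3.14, 3.14, 3.14, 3.14].

## Interface

Orientations are given as a unit quaternion [x, y, z, w].
In Python, from workcell import bot gives the robot as it stands. The module is installed in compiled form; this text tells all that it offers.
- The arm moves only by the tool drive_tool, never from a script. Its argument "rows" is a list of rows, each an object of numbers: "dx", "dy", "dz": the shift along the tool's x, y, z in units of 50 mm (1.0 is 50 mm); "wx", "wy", "wz": the turn, a rotation vector about the tool's x, y, z in units of 5 degrees (1.0 is 5 degrees); "hand": the finger opening in mm, from 0 to 85.4. A call has 1 to 20 rows; each row is the pose to reach, as a shift and turn from the pose commanded when the call began, along the tool's axes at that moment; what a row does not reach only later rows make up. A row lasts 1/10 s, in which the tool goes at most 50 mm and 8.59 degrees, less where a joint would pass 70% of its speed; a pose out of reach is approached as far as the arm can. A call with a gripper value outside its range is refused whole. The fingers move at their own pace and stop on an object; the grip force is fixed at half the most. Time passes only in rows, so rows that repeat a pose let the fingers close. It gives the time, the measured TCP pose, the force, the opening and the grip force at its end, in the units of the state.
- bot.get_obs(): the state, without advancing time (a new reading comes with each control period).
- bot.camera(name): name is "side" or "top"; returns the picture (384x512x3 uint8, red, green, blue); there is no depth.
- bot.get_calibration(name): a dict with "vfov" (degrees; the focal length in pixels is half the picture's height over the tangent of half this angle, whatever the lens; pixels are square), "cx", "cy" (the principal point, pixels), "k1" (the pictures are not rectified: a ray, as slopes to the right and down, at radius r is drawn at 1 + k1 r^2 times it, then the intrinsics apply), "origin" and "rotation" of the camera in the world. Camera axes: x right, y up, looking along -z (the intrinsics and any distortion apply to the point x, -y, -z); pixel columns grow to the right and rows downward; lengths in m; the calibration is good to about 2 mm. A picture is of the moment at which its call begins. get_calibration takes no time and is no camera call.
- bot.job_done(): hands the job in; it is judged then, once.
Trained networks look in the newest picture that a camera, given by its name, has taken for a name from the list of things; names that differ only in an ending like _2 or _b are one class to them, and where a whole thing is asked for, a point or a joint stands for the part that bears it (a point fixed in the world has none). Each returns a list of dicts, best first, with "score" (0 to 1); they miss things now and then, are a little off and sometimes report something else, mostly with a low value. They report only what shows in the picture. A call takes as long as a camera call.
- bot.look_for(camera, thing): "extent" ([centre column, centre row, width, height] in pixels, round what is visible of it).
- bot.outline_of(camera, thing): "region" (384x512 bool, what is visible of it) and "extent" ([centre column, centre row, width, height] in pixels, round what is visible of it).
The state is a dict: "clock": time; "joint_pos": joint angles; "joint_vel": joint speeds; "tau": joint torques, N m; "eef_pos": TCP position; "tool_rot": TCP orientation; "ft_force": force on the tool from outside, world axes, zero at the start; "ft_torque": the same for the moment, N m; "grip_width": finger opening in m; "grasp_force": force on a finger pad.
Only numpy, scipy, OpenCV 4.12 (cv2) and the standard library are available. Lean on these libraries where they do the work, as an engineer would, in place of code of your own. Each camera call takes 0.05 s, during which the arm holds its last target. There are 200 camera calls.

## Task

One of the three identical blue tins on the packing bench has been overfilled. Lift the tins one by one into the cardboard tray, feeling the weight of each and setting it down upright without dropping it, and leave the other things on the bench where they are. Once all three stand in the tray and you have let go of them, pick up the heaviest and finish still holding it, upright and still, a good 20 cm above the bench, with the two lighter tins left standing in the tray.

Things in the scene. Friction and masses are not known exactly. Their poses are not given: they have to be found in the camera images.
- tin_a_center (a point): closed round tin, blue with a pale metal lid whose top is white, 58 mm across and 84 mm high, standing upright on the bench at the start; this point is its centre, 42 mm above its underside; z is its axis, pointing up. The three tins look alike and any of them may be the heavy one: two weigh 0.23 to 0.31 kg each, the third 0.49 to 0.66 kg, and only lifting tells which. The filling is loose and can shift inside by a few mm
- tin_b_center (a point): closed round tin, blue with a pale metal lid whose top is white, 58 mm across and 84 mm high, standing upright on the bench at the start; this point is its centre, 42 mm above its underside; z is its axis, pointing up. The three tins look alike and any of them may be the heavy one: two weigh 0.23 to 0.31 kg each, the third 0.49 to 0.66 kg, and only lifting tells which. The filling is loose and can shift inside by a few mm
- tin_c_center (a point): closed round tin, blue with a pale metal lid whose top is white, 58 mm across and 84 mm high, standing upright on the bench at the start; this point is its centre, 42 mm above its underside; z is its axis, pointing up. The three tins look alike and any of them may be the heavy one: two weigh 0.23 to 0.31 kg each, the third 0.49 to 0.66 kg, and only lifting tells which. The filling is loose and can shift inside by a few mm
- tray: shallow open cardboard tray fixed to the bench, 350 mm along its x axis by 170 mm along its y axis, walls 25 mm high and 5 mm thick, floor 5 mm thick; origin at the centre of its underside, z up. No compartments: all three tins fit in a row along its x axis, 100 mm apart
- tape_roll: roll of amber parcel tape lying flat, 96 mm across, 48 mm high; bystander; origin at the centre of its underside
- jar: white-labelled jar with a red cap, 56 mm across, 100 mm high; bystander; origin at the centre of its underside
- carton: small closed cardboard box 100 x 80 x 60 mm with a paper band; bystander; origin at the centre of its underside
- stapler: black stapler, 135 x 34 mm, 61 mm high; bystander; origin at the centre of its underside

How it is judged:
On the way:
1. all three tins stand upright in the tray, at rest and let go of (x of tin_a_center in the frame of tray between -0.15 and 0.15 m and y of tin_a_center in the frame of tray between -0.06 and 0.06 m and z of tin_a_center in the frame of tray between 0.04 and 0.055 m and angle between each of tin_a_center, tin_b_center, tin_c_center's own z axis and vertical below 0.12 rad and linear speed of each of tin_a, tin_b, tin_c below 0.05 m/s and contact force between the fingers and tin_a below 0.3 N and x of tin_b_center in the frame of tray between -0.15 and 0.15 m and y of tin_b_center in the frame of tray between -0.06 and 0.06 m and z of tin_b_center in the frame of tray between 0.04 and 0.055 m and contact force between the fingers and tin_b below 0.3 N and x of tin_c_center in the frame of tray between -0.15 and 0.15 m and y of tin_c_center in the frame of tray between -0.06 and 0.06 m and z of tin_c_center in the frame of tray between 0.04 and 0.055 m and contact force between the fingers and tin_c below 0.3 N), for 0.2 s.
At the end, for the whole second after the job is handed in: The heaviest tin is in the fingers, centre over 0.18 m up, within 0.35 rad of upright, below 0.05 m/s, touching nothing else; the two light tins stand untouched in the tray within 0.12 rad of upright, each pressing on it with under 4 N (light: about 2.6 N, heavy: 4.8 N or more) (((height (world z) of tin_a_center above 0.18 m and angle between tin_a_center's own z axis and vertical below 0.35 rad and linear speed of tin_a below 0.05 m/s and contact force between the fingers and tin_a above 2 N and contact force between tin_a and tray below 0.1 N and contact force between tin_a and tin_b below 0.1 N and contact force between tin_a and tin_c below 0.1 N and contact force between tin_a and tape_roll below 0.1 N and contact force between tin_a and jar below 0.1 N and contact force between tin_a and carton below 0.1 N and contact force between tin_a and stapler below 0.1 N and (x of tin_b_center in the frame of tray between -0.15 and 0.15 m and y of tin_b_center in the frame of tray between -0.06 and 0.06 m and z of tin_b_center in the frame of tray between 0.04 and 0.055 m and angle between tin_b_center's own z axis and vertical below 0.12 rad and linear speed of tin_b below 0.05 m/s and contact force between the fingers and tin_b below 0.3 N and contact force between tin_b and tray below 4 N) and (x of tin_c_center in the frame of tray between -0.15 and 0.15 m and y of tin_c_center in the frame of tray between -0.06 and 0.06 m and z of tin_c_center in the frame of tray between 0.04 and 0.055 m and angle between tin_c_center's own z axis and vertical below 0.12 rad and linear speed of tin_c below 0.05 m/s and contact force between the fingers and tin_c below 0.3 N and contact force between tin_c and tray below 4 N)) or (height (world z) of tin_b_center above 0.18 m and angle between tin_b_center's own z axis and vertical below 0.35 rad and linear speed of tin_b below 0.05 m/s and contact force between the fingers and tin_b above 2 N and contact force between tin_b and tray below 0.1 N and contact force between tin_b and tin_a below 0.1 N and contact force between tin_b and tin_c below 0.1 N and contact force between tin_b and tape_roll below 0.1 N and contact force between tin_b and jar below 0.1 N and contact force between tin_b and carton below 0.1 N and contact force between tin_b and stapler below 0.1 N and (x of tin_a_center in the frame of tray between -0.15 and 0.15 m and y of tin_a_center in the frame of tray between -0.06 and 0.06 m and z of tin_a_center in the frame of tray between 0.04 and 0.055 m and angle between tin_a_center's own z axis and vertical below 0.12 rad and linear speed of tin_a below 0.05 m/s and contact force between the fingers and tin_a below 0.3 N and contact force between tin_a and tray below 4 N) and (x of tin_c_center in the frame of tray between -0.15 and 0.15 m and y of tin_c_center in the frame of tray between -0.06 and 0.06 m and z of tin_c_center in the frame of tray between 0.04 and 0.055 m and angle between tin_c_center's own z axis and vertical below 0.12 rad and linear speed of tin_c below 0.05 m/s and contact force between the fingers and tin_c below 0.3 N and contact force between tin_c and tray below 4 N)) or (height (world z) of tin_c_center above 0.18 m and angle between tin_c_center's own z axis and vertical below 0.35 rad and linear speed of tin_c below 0.05 m/s and contact force between the fingers and tin_c above 2 N and contact force between tin_c and tray below 0.1 N and contact force between tin_c and tin_a below 0.1 N and contact force between tin_c and tin_b below 0.1 N and contact force between tin_c and tape_roll below 0.1 N and contact force between tin_c and jar below 0.1 N and contact force between tin_c and carton below 0.1 N and contact force between tin_c and stapler below 0.1 N and (x of tin_a_center in the frame of tray between -0.15 and 0.15 m and y of tin_a_center in the frame of tray between -0.06 and 0.06 m and z of tin_a_center in the frame of tray between 0.04 and 0.055 m and angle between tin_a_center's own z axis and vertical below 0.12 rad and linear speed of tin_a below 0.05 m/s and contact force between the fingers and tin_a below 0.3 N and contact force between tin_a and tray below 4 N) and (x of tin_b_center in the frame of tray between -0.15 and 0.15 m and y of tin_b_center in the frame of tray between -0.06 and 0.06 m and z of tin_b_center in the frame of tray between 0.04 and 0.055 m and angle between tin_b_center's own z axis and vertical below 0.12 rad and linear speed of tin_b below 0.05 m/s and contact force between the fingers and tin_b below 0.3 N and contact force between tin_b and tray below 4 N)))); the arm keeps its last pose, push and grip.
It fails at once if a tin is tipped over (angle between any of tin_a_center, tin_b_center, tin_c_center's own z axis and vertical above 0.7 rad).
It fails at once if a tin is dropped or thrown: it moves faster than 0.6 m/s out of the fingers ((contact force between the fingers and tin_a below 0.1 N and linear speed of tin_a above 0.6 m/s) or (contact force between the fingers and tin_b below 0.1 N and linear speed of tin_b above 0.6 m/s) or (contact force between the fingers and tin_c below 0.1 N and linear speed of tin_c above 0.6 m/s)).
It fails at once if one of the other things on the bench is shifted by more than 30 mm (distance of any of tape_roll, jar, carton, stapler from where it was at the start of the episode above 0.03 m).
It also fails if it takes over 72 s, if anything falls off the work surface, if the arm or the gripper's body presses on something with over 40 N, if the wrist force passes 120 N, or if a joint passes its speed limit or range.

## Working session

There is one attempt and no reset: what is moved stays moved. The work goes in short steps, Python scripts to look and compute and a tool call to move; the robot and the scene stay as the last step left them, time stands still between calls to the robot, and variables do not carry over. Pictures are saved under pics/ and viewed, at most 10 in all, crops included, and the job is handed in when it is done.

Besides the shell and the picture viewer there is one more tool, called after "Request:" as name([rows], argument=value, ...), one row to a line, values as JSON. drive_tool: Moves the arm, as the interface text tells. Its arguments: {"type":"object","properties":{"rows":{"type":"array","items":{"type":"object","properties":{"dx":{"type":"number"},"dy":{"type":"number"},"dz":{"type":"number"},"wx":{"type":"number"},"wy":{"type":"number"},"wz":{"type":"number"},"hand":{"type":"number"}}}}},"required":["rows"]}

```bash
mkdir -p pics
cat > h.py <<'E'
import numpy as np, cv2
from workcell import bot
from scipy.spatial.transform import Rotation as R
def ray(cam,u,v):
    c=bot.get_calibration(cam); f=192/np.tan(np.radians(c['vfov'])/2)
    K=np.array([[f,0,c['cx']],[0,f,c['cy']],[0,0,1.]])
    p=cv2.undistortPoints(np.array([[[u,v]]],float),K,np.array([c['k1'],0,0,0.]))[0,0]
    Rm=np.array(c['rotation']); Rm=Rm if Rm.shape==(3,3) else R.from_quat(Rm).as_matrix()
    return np.array(c['origin']),Rm@np.array([p[0],-p[1],-1])
def at_z(cam,u,v,z):
    o,d=ray(cam,u,v); return o+d*(z-o[2])/d[2]
E
python3 - <<'E'
from h import *
for c in ('top','side'):
    im=bot.camera(c); cv2.imwrite(f'pics/{c}0.png',im[:,:,::-1]); print(c,bot.get_calibration(c))
    for t in ('tin_a_center','tray','jar','tape_roll','carton','stapler'):
        for d in bot.look_for(c,t):
            if d['score']>.3: print(c,t,np.round(d['extent'],1),round(d['score'],2))
print(bot.get_obs())
E
```

```text
top {'vfov': 53.090394376364706, 'cx': 255.48622132426638, 'cy': 187.7501802849067, 'k1': -0.11245444368408515, 'origin': array([0.33810128, 0.11396923, 1.13068897]), 'rotation': array([-0.0526584 ,  0.05712078,  0.71312815, -0.69671555])}
top tin_a_center [234.9 141.7  23.9  33.4] 0.98
top tray [369.4 180.9  80.3 124.9] 0.94
top jar [172.9 158.6  24.5  26.1] 0.82
top tape_roll [234.6 248.5  32.8  30.6] 0.78
top carton [292.9 126.9  33.6  40.9] 0.65
top carton [173.5 158.4  26.6  23.8] 0.35
top stapler [133.8 209.8  25.   46.5] 0.85
side {'vfov': 51.83446706857674, 'cx': 252.9249553593894, 'cy': 190.9264345996974, 'k1': -0.002548714503476624, 'origin': array([0.15183379, 0.78959164, 0.89277533]), 'rotation': array([-0.0945035 ,  0.36045488,  0.90211826, -0.21754082])}
side tin_a_center [205.4 198.8  24.7  35.7] 0.61
side tray [292.6 141.8 112.3  50.5] 0.81
side jar [181.4 248.   24.9  33.3] 0.56
side tape_roll [301.9 245.8  32.3  41.3] 0.93
side carton [225.7 162.7  44.   30.7] 0.88
side stapler [207.1 312.4  54.7  36.5] 0.74
{'clock': 0.7, 'joint_pos': array([-1.13798458e+00,  2.40572250e-01,  5.03413636e-03,  1.33521253e+00,
        6.41452600e-06,  1.57077321e+00]), 'joint_vel': array([-6.90209218e-04, -5.95625759e-04,  7.96916568e-04,  2.60518110e-04,
       -1.42270772e-04,  2.80752744e-05]), 'tau': array([-8.86994494e-04, -3.72078645e+01,  2.52641380e+01,  8.54850441e-04,
       -2.35221933e-05, -1.49516666e-08]), 'eef_pos': array([ 0.20971871, -0.45390406,  0.2423334 ]), 'tool_rot': array([9.76673007e-01, 2.14732011e-01, 8.03706691e-06, 2.16216082e-05]), 'ft_force': array([-0.12523656,  0.32597639,  0.13184789]), 'ft_torque': array([ 0.02147394, -0.00727924, -0.02592607]), 'grasp_force': 0.0, 'grip_width': 0.08533586775268773}
```

View pics/top0.png

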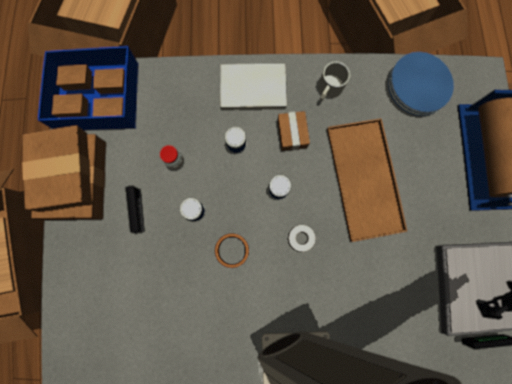

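View pics/side0.png

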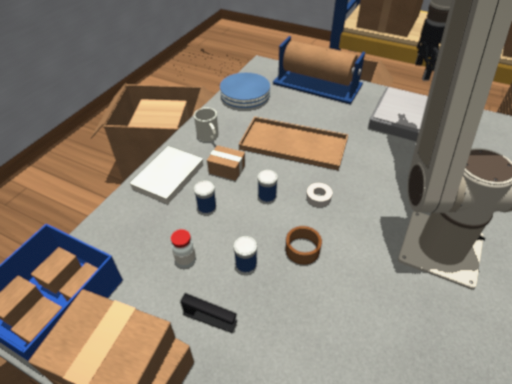

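The top view shows three tins with white lids at about (235,138), (280,186) and (191,209). The tray corners are near (328,128), (380,121), (404,231) and (351,241). The white ring at (302,238) is a distractor. The amber roll is at (232,251), the jar at (171,157) and the carton at (293,129).

Run:
```python
from h import *
im=bot.camera('top'); bot.camera('side')
hsv=cv2.cvtColor(im,cv2.COLOR_RGB2HSV)
m=((hsv[...,2]>185)&(hsv[...,1]<40)).astype(np.uint8)
n,l,s,c=cv2.connectedComponentsWithStats(m)
for i in range(1,n):
    if 200<s[i,4]<700:
        x0,y0,w,h=s[i,:4]; print('white',s[i],c[i],np.round(at_z('top',*c[i],.084),4))
for cam in('top','side'):
  for d in bot.outline_of(cam,'tin_a_center')[:5]: print(cam,np.round(d['extent'],1),round(d['score'],2))
d=bot.outline_of('top','tray')[0]; r=d['region'].astype(np.uint8)
cn=max(cv2.findContours(r,0,2)[0],key=cv2.contourArea)
P=np.array([at_z('top',*p[0],.025)[:2] for p in cn],np.float32)
(ctr,sz,a)=cv2.minAreaRect(P); print('tray',ctr,sz,a,cv2.boxPoints((ctr,sz,a)),d['score'])
for u,v,z in((173,158.6,.1),(232,249,.048),(293,127,.06),(134,209,.06),(302,238,.03)): print(np.round(at_z('top',u,v,z),3))
```

```text
white [227 129  17  16 204] [235.05392157 136.06372549] [0.6509 0.1596 0.084 ]
white [271 176  19  18 239] [279.77824268 184.86610879] [0.5085 0.0381 0.084 ]
white [181 199  19  19 240] [190.34583333 208.1625    ] [0.4495 0.2853 0.084 ]
white [290 226  24  24 253] [301.76679842 237.81027668] [ 0.3617 -0.0169  0.084 ]
top [235.2 140.3  18.7  30. ] 0.77
side [205.4 197.8  20.4  34.7] 0.78
side [303.1 244.5  35.2  42.3] 0.61
tray (0.5328443646430969, -0.22215083241462708) (0.35170215368270874, 0.18358364701271057) 8.428169250488281 [[ 0.3454385  -0.15712471]
 [ 0.3723463  -0.33872572]
 [ 0.72025025 -0.28717697]
 [ 0.69334245 -0.10557595]] 0.73
[0.586 0.331 0.1  ]
[0.336 0.175 0.048]
[ 0.682 -0.008  0.06 ]
[0.453 0.45  0.06 ]
[ 0.362 -0.024  0.03 ]
```

Request:
drive_tool([
  {"dx": 0.4, "dy": -0.27, "wz": -1},
  {"dx": 1.2, "dy": -0.8, "wz": -2},
  {"dx": 2.0, "dy": -1.35, "wz": -3},
  {"dx": 2.8, "dy": -1.9, "wz": -4},
  {"dx": 3.6, "dy": -2.42, "wz": -4},
  {"dx": 4.4, "dy": -2.96, "wz": -4},
  {"dx": 5.2, "dy": -3.5, "wz": -4},
  {"dx": 6.0, "dy": -4.04, "wz": -4},
  {"dx": 6.8, "dy": -4.58, "wz": -4},
  {"dx": 7.6, "dy": -5.12, "wz": -4},
  {"dx": 8.4, "dy": -5.66, "wz": -4},
  {"dx": 9.1, "dy": -6.13, "wz": -4},
  {"dx": 9.55, "dy": -6.43, "wz": -4},
])

```text
invalid input at $.rows[0]: expected keys dx, dy, dz, wx, wy, wz, hand
```

```bash
cat >> h.py <<'E'
def plan(x,y,z,yaw):
    "units from the present pose to TCP x,y,z pointing down, tool x at yaw deg"
    o=bot.get_obs(); T=R.from_quat(o['tool_rot'])
    G=R.from_euler('z',yaw,degrees=True)*R.from_quat([1,0,0,0])
    return np.round(T.inv().apply(np.array([x,y,z])-o['eef_pos'])/.05,2),np.round(np.degrees((T.inv()*G).as_rotvec())/5,2)
def st():
    o=bot.get_obs(); x=R.from_quat(o['tool_rot']).as_matrix()[:,0]
    print('t',round(o['clock'],2),'p',np.round(o['eef_pos'],4),'yaw',np.degrees(np.arctan2(x[1],x[0])).round(1),'j',np.round(o['joint_pos'],3),'F',np.round(o['ft_force'],2),'w',round(o['grip_width'],4),round(o['grasp_force'],1))
E
python3 - <<'E'
from h import *
st(); print(plan(.509,.038,.242,8.4),plan(.509,.038,.242,188.4))
im=bot.camera('side')
hsv=cv2.cvtColor(im,cv2.COLOR_RGB2HSV)
m=((hsv[...,2]>185)&(hsv[...,1]<40)).astype(np.uint8)
n,l,s,c=cv2.connectedComponentsWithStats(m)
for i in range(1,n):
    if 90<s[i,4]<900: print('white',s[i],c[i],np.round(at_z('side',*c[i],.084),4))
E
```

```text
t 0.95 p [ 0.2097 -0.4539  0.2423] yaw 24.8 j [-1.138  0.241  0.005  1.335 -0.     1.571] F [-0.1   0.79  0.38] w 0.0856 0.0
(array([ 9.56, -6.42,  0.01]), array([0.  , 0.  , 3.28])) (array([ 9.56, -6.42,  0.01]), array([ -0.  ,   0.  , -32.72]))
white [210 149  31  13 143] [225.30769231 155.32167832] [0.6656 0.01   0.084 ]
white [257 169  21  14 237] [267.16033755 175.5021097 ] [0.5099 0.0328 0.084 ]
white [193 179  22  16 257] [203.29961089 186.73540856] [0.6533 0.1566 0.084 ]
white [306 182  27  19 322] [319.24534161 190.98447205] [0.3508 0.0235 0.084 ]
white [233 235  24  20 375] [244.76       244.53333333] [0.4509 0.2819 0.084 ]
white [473 240  10  22 141] [477.9929078 248.9787234] [-0.0683  0.0341  0.084 ]
white [430 269  49  18 440] [460.65454545 275.96590909] [-0.0411  0.1335  0.084 ]
```

Request:
drive_tool([
  {"dx": 0.4, "dy": -0.27, "dz": 0, "wx": 0, "wy": 0, "wz": -1, "hand": 85},
  {"dx": 1.2, "dy": -0.8, "dz": 0, "wx": 0, "wy": 0, "wz": -2, "hand": 85},
  {"dx": 2.0, "dy": -1.35, "dz": 0, "wx": 0, "wy": 0, "wz": -3, "hand": 85},
  {"dx": 2.8, "dy": -1.9, "dz": 0, "wx": 0, "wy": 0, "wz": -4, "hand": 85},
  {"dx": 3.6, "dy": -2.42, "dz": 0, "wx": 0, "wy": 0, "wz": -4, "hand": 85},
  {"dx": 4.4, "dy": -2.96, "dz": 0, "wx": 0, "wy": 0, "wz": -4, "hand": 85},
  {"dx": 5.2, "dy": -3.5, "dz": 0, "wx": 0, "wy": 0, "wz": -4, "hand": 85},
  {"dx": 6.0, "dy": -4.04, "dz": 0, "wx": 0, "wy": 0, "wz": -4, "hand": 85},
  {"dx": 6.8, "dy": -4.58, "dz": 0, "wx": 0, "wy": 0, "wz": -4, "hand": 85},
  {"dx": 7.6, "dy": -5.12, "dz": 0, "wx": 0, "wy": 0, "wz": -4, "hand": 85},
  {"dx": 8.4, "dy": -5.66, "dz": 0, "wx": 0, "wy": 0, "wz": -4, "hand": 85},
  {"dx": 9.1, "dy": -6.13, "dz": 0, "wx": 0, "wy": 0, "wz": -4, "hand": 85},
  {"dx": 9.55, "dy": -6.43, "dz": 0, "wx": 0, "wy": 0, "wz": -4, "hand": 85},
])

```text
clock: 2.3
eef_pos: [0.5096, 0.0411, 0.2422]
tool_rot: [0.924, 0.382, 0.0, -0.0]
ft_force: [-1.0, -0.5, 0.0]
grip_width: 0.0849
grasp_force: 0.0
```

Run:
```python
from h import *
st(); print(plan(.509,.036,.15,8.4),plan(.509,.036,.15,188.4))
```

```text
t 2.3 p [0.5096 0.0411 0.2422] yaw 45.0 j [0.08  0.262 0.033 1.341 0.    2.437] F [-1.01 -0.51  0.03] w 0.0849 0.0
(array([-0.08,  0.06,  1.84]), array([-0.  , -0.01,  7.31])) (array([-0.08,  0.06,  1.84]), array([ 1.000e-02, -0.000e+00, -2.869e+01]))
```

Request:
drive_tool([
  {"dx": -0.08, "dy": 0.06, "dz": 0.3, "wx": 0, "wy": 0, "wz": -28.7, "hand": 85},
  {"dx": -0.08, "dy": 0.06, "dz": 0.6, "wx": 0, "wy": 0, "wz": -28.7, "hand": 85},
  {"dx": -0.08, "dy": 0.06, "dz": 1, "wx": 0, "wy": 0, "wz": -28.7, "hand": 85},
  {"dx": -0.08, "dy": 0.06, "dz": 1.4, "wx": 0, "wy": 0, "wz": -28.7, "hand": 85},
  {"dx": -0.08, "dy": 0.06, "dz": 1.8, "wx": 0, "wy": 0, "wz": -28.7, "hand": 85},
  {"dx": -0.08, "dy": 0.06, "dz": 1.8, "wx": 0, "wy": 0, "wz": -28.7, "hand": 85},
  {"dx": -0.08, "dy": 0.06, "dz": 1.8, "wx": 0, "wy": 0, "wz": -28.7, "hand": 85},
  {"dx": -0.08, "dy": 0.06, "dz": 1.8, "wx": 0, "wy": 0, "wz": -28.7, "hand": 85},
  {"dx": -0.08, "dy": 0.06, "dz": 1.8, "wx": 0, "wy": 0, "wz": -28.7, "hand": 85},
  {"dx": -0.08, "dy": 0.06, "dz": 1.8, "wx": 0, "wy": 0, "wz": -28.7, "hand": 85},
  {"dx": -0.08, "dy": 0.06, "dz": 1.8, "wx": 0, "wy": 0, "wz": -28.7, "hand": 85},
  {"dx": -0.08, "dy": 0.06, "dz": 1.8, "wx": 0, "wy": 0, "wz": -28.7, "hand": 85},
  {"dx": -0.08, "dy": 0.06, "dz": 1.8, "wx": 0, "wy": 0, "wz": -28.7, "hand": 85},
  {"dx": -0.08, "dy": 0.06, "dz": 1.8, "wx": 0, "wy": 0, "wz": -28.7, "hand": 85},
  {"dx": -0.08, "dy": 0.06, "dz": 1.8, "wx": 0, "wy": 0, "wz": -28.7, "hand": 85},
  {"dx": -0.08, "dy": 0.06, "dz": 1.8, "wx": 0, "wy": 0, "wz": -28.7, "hand": 85},
  {"dx": -0.08, "dy": 0.06, "dz": 1.8, "wx": 0, "wy": 0, "wz": -28.7, "hand": 85},
  {"dx": -0.08, "dy": 0.06, "dz": 1.8, "wx": 0, "wy": 0, "wz": -28.7, "hand": 85},
  {"dx": -0.08, "dy": 0.06, "dz": 1.8, "wx": 0, "wy": 0, "wz": -28.7, "hand": 85},
])

```text
clock: 4.2
eef_pos: [0.5076, 0.0333, 0.1523]
tool_rot: [-0.071, 0.997, -0.0, -0.0]
ft_force: [-0.7, 0.7, 0.4]
grip_width: 0.0852
grasp_force: 0.0
```

Run:
```python
from h import *
st(); print(plan(.509,.036,.042,188.4))
for c in('top','side'): cv2.imwrite(f'pics/{c}1.png',bot.camera(c)[:,:,::-1])
t=cv2.imread('pics/top1.png')[130:260,200:360]; s=cv2.imread('pics/side1.png')[100:230,200:360]
cv2.imwrite('pics/m1.png',cv2.resize(np.hstack([t,s]),None,fx=2.5,fy=2.5,interpolation=cv2.INTER_CUBIC))
```

```text
t 4.2 p [0.5076 0.0333 0.1523] yaw -171.8 j [ 0.065  0.315 -0.136  1.12  -0.    -0.077] F [-0.71  0.74  0.4 ] w 0.0852 0.0
(array([-0.04,  0.05,  2.21]), array([-0.  , -0.  , -0.05]))
```

View pics/m1.png

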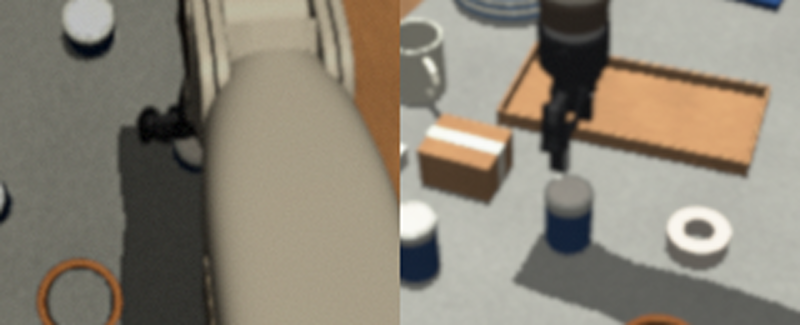

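The side crop shows the open gripper directly above tin B, at about (570,170) over the lid at (570,190) in the crop. I'll descend and close.

Request:
drive_tool([
  {"dx": -0.04, "dy": 0.03, "dz": 0.3, "wx": 0, "wy": 0, "wz": 0, "hand": 85},
  {"dx": -0.04, "dy": 0.03, "dz": 0.8, "wx": 0, "wy": 0, "wz": 0, "hand": 85},
  {"dx": -0.04, "dy": 0.03, "dz": 1.3, "wx": 0, "wy": 0, "wz": 0, "hand": 85},
  {"dx": -0.04, "dy": 0.03, "dz": 1.8, "wx": 0, "wy": 0, "wz": 0, "hand": 85},
  {"dx": -0.04, "dy": 0.03, "dz": 2.1, "wx": 0, "wy": 0, "wz": 0, "hand": 85},
  {"dx": -0.04, "dy": 0.03, "dz": 2.2, "wx": 0, "wy": 0, "wz": 0, "hand": 85},
  {"dx": -0.04, "dy": 0.03, "dz": 2.2, "wx": 0, "wy": 0, "wz": 0, "hand": 70},
  {"dx": -0.04, "dy": 0.03, "dz": 2.2, "wx": 0, "wy": 0, "wz": 0, "hand": 62},
  {"dx": -0.04, "dy": 0.03, "dz": 2.2, "wx": 0, "wy": 0, "wz": 0, "hand": 58},
  {"dx": -0.04, "dy": 0.03, "dz": 2.2, "wx": 0, "wy": 0, "wz": 0, "hand": 54},
  {"dx": -0.04, "dy": 0.03, "dz": 2.2, "wx": 0, "wy": 0, "wz": 0, "hand": 50},
  {"dx": -0.04, "dy": 0.03, "dz": 2.2, "wx": 0, "wy": 0, "wz": 0, "hand": 45},
  {"dx": -0.04, "dy": 0.03, "dz": 2.2, "wx": 0, "wy": 0, "wz": 0, "hand": 45},
])

```text
clock: 5.6
eef_pos: [0.5104, 0.0359, 0.0439]
tool_rot: [-0.073, 0.997, 0.001, 0.001]
ft_force: [-2.3, 3.6, 7.0]
grip_width: 0.0563
grasp_force: 65.3
```

Request:
drive_tool([
  {"dx": 0, "dy": 0, "dz": -0.2, "wx": 0, "wy": 0, "wz": 0, "hand": 45},
  {"dx": 0, "dy": 0, "dz": -0.6, "wx": 0, "wy": 0, "wz": 0, "hand": 45},
  {"dx": 0, "dy": 0, "dz": -1.1, "wx": 0, "wy": 0, "wz": 0, "hand": 45},
  {"dx": 0, "dy": 0, "dz": -1.6, "wx": 0, "wy": 0, "wz": 0, "hand": 45},
  {"dx": 0, "dy": 0, "dz": -2.1, "wx": 0, "wy": 0, "wz": 0, "hand": 45},
  {"dx": 0, "dy": 0, "dz": -2.4, "wx": 0, "wy": 0, "wz": 0, "hand": 45},
  {"dx": 0, "dy": 0, "dz": -2.5, "wx": 0, "wy": 0, "wz": 0, "hand": 45},
  {"dx": 0, "dy": 0, "dz": -2.5, "wx": 0, "wy": 0, "wz": 0, "hand": 45},
  {"dx": 0, "dy": 0, "dz": -2.5, "wx": 0, "wy": 0, "wz": 0, "hand": 45},
  {"dx": 0, "dy": 0, "dz": -2.5, "wx": 0, "wy": 0, "wz": 0, "hand": 45},
  {"dx": 0, "dy": 0, "dz": -2.5, "wx": 0, "wy": 0, "wz": 0, "hand": 45},
])

```text
clock: 6.7
eef_pos: [0.5087, 0.035, 0.1662]
tool_rot: [-0.072, 0.997, -0.0, -0.001]
ft_force: [0.7, -0.7, -5.2]
grip_width: 0.0559
grasp_force: 65.2
```

Run:
```python
from h import *
st(); print(plan(.533,-.224,.169,188.4)); print(bot.get_obs()['ft_torque'],bot.get_obs()['tau'])
im=bot.camera('side'); cv2.imwrite('pics/side2.png',cv2.resize(im[60:260,180:400,::-1],None,fx=2.5,fy=2.5)); 
bot.camera('top'); st()
```

```text
t 6.7 p [0.5087 0.035  0.1662] yaw -171.7 j [ 0.069  0.308 -0.108  1.157 -0.    -0.076] F [ 0.72 -0.66 -5.24] w 0.0559 65.2
(array([ 0.27, -5.2 , -0.06]), array([ 0.  , -0.03, -0.02]))
[ 0.00773595 -0.01724277  0.01227447] [-1.15799249e-02 -4.16806662e+01  2.56549895e+01  3.40458902e-02
 -3.61390339e-03  3.07177788e-05]
t 6.8 p [0.509  0.035  0.1666] yaw -171.7 j [ 0.069  0.307 -0.107  1.158 -0.    -0.076] F [-0.24  0.28 -5.15] w 0.0563 65.2
```

View pics/side2.png

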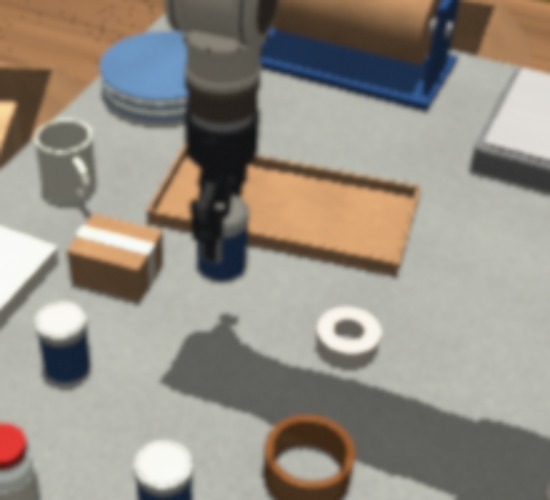

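B reads about 5.2 N, so it looks like the heavy one. The picture shows it held upright at about (222,240). I'll place it at the near end of the tray.

Request:
drive_tool([
  {"dx": 0.1, "dy": -0.2, "dz": 0, "wx": 0, "wy": 0, "wz": 0, "hand": 45},
  {"dx": 0.3, "dy": -0.7, "dz": 0, "wx": 0, "wy": 0, "wz": 0, "hand": 45},
  {"dx": 0.6, "dy": -1.3, "dz": 0, "wx": 0, "wy": 0, "wz": 0, "hand": 45},
  {"dx": 0.9, "dy": -2.0, "dz": 0, "wx": 0, "wy": 0, "wz": 0, "hand": 45},
  {"dx": 1.2, "dy": -2.7, "dz": 0, "wx": 0, "wy": 0, "wz": 0, "hand": 45},
  {"dx": 1.5, "dy": -3.4, "dz": 0, "wx": 0, "wy": 0, "wz": 0, "hand": 45},
  {"dx": 1.8, "dy": -4.1, "dz": 0, "wx": 0, "wy": 0, "wz": 0, "hand": 45},
  {"dx": 2.1, "dy": -4.7, "dz": 0, "wx": 0, "wy": 0, "wz": 0, "hand": 45},
  {"dx": 2.25, "dy": -5.1, "dz": 0.2, "wx": 0, "wy": 0, "wz": 0, "hand": 45},
  {"dx": 2.3, "dy": -5.2, "dz": 0.6, "wx": 0, "wy": 0, "wz": 0, "hand": 45},
  {"dx": 2.3, "dy": -5.2, "dz": 1.1, "wx": 0, "wy": 0, "wz": 0, "hand": 45},
  {"dx": 2.3, "dy": -5.2, "dz": 1.6, "wx": 0, "wy": 0, "wz": 0, "hand": 45},
  {"dx": 2.3, "dy": -5.2, "dz": 1.9, "wx": 0, "wy": 0, "wz": 0, "hand": 45},
  {"dx": 2.3, "dy": -5.2, "dz": 2.0, "wx": 0, "wy": 0, "wz": 0, "hand": 45},
  {"dx": 2.3, "dy": -5.2, "dz": 2.1, "wx": 0, "wy": 0, "wz": 0, "hand": 45},
])

```text
clock: 8.3
eef_pos: [0.4329, -0.2393, 0.0623]
tool_rot: [-0.072, 0.997, -0.0, -0.0]
ft_force: [-0.3, 0.0, -5.3]
grip_width: 0.0563
grasp_force: 66.7
```

Run:
```python
from h import *
st(); print(plan(.434,-.239,.049,188.4))
im=bot.camera('side'); cv2.imwrite('pics/side3.png',cv2.resize(im[60:220,200:400,::-1],None,fx=3,fy=3));
```

```text
t 8.3 p [ 0.4329 -0.2393  0.0623] yaw -171.7 j [-0.505  0.387 -0.297  0.886 -0.    -0.649] F [-0.28  0.05 -5.27] w 0.0563 66.7
(array([-0.02,  0.  ,  0.27]), array([-0.  , -0.  , -0.03]))
```

View pics/side3.png

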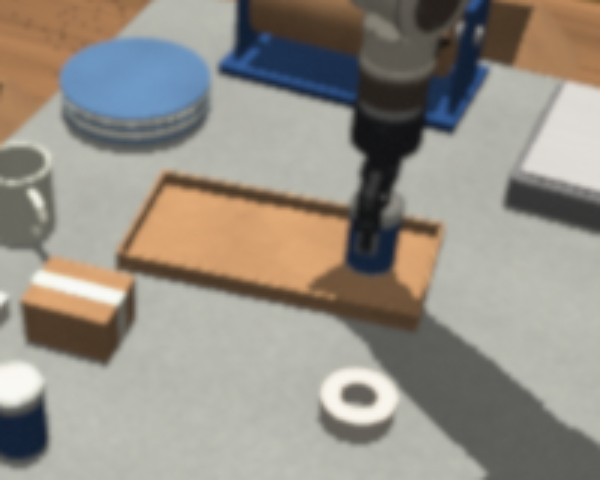

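The tin is over the near end of the tray, with its base at about (370,265), inside the walls. I'll lower it gently until the force changes.

Request:
drive_tool([
  {"dx": 0, "dy": 0, "dz": 0.08, "wx": 0, "wy": 0, "wz": 0, "hand": 45},
  {"dx": 0, "dy": 0, "dz": 0.16, "wx": 0, "wy": 0, "wz": 0, "hand": 45},
  {"dx": 0, "dy": 0, "dz": 0.2, "wx": 0, "wy": 0, "wz": 0, "hand": 45},
  {"dx": 0, "dy": 0, "dz": 0.24, "wx": 0, "wy": 0, "wz": 0, "hand": 45},
  {"dx": 0, "dy": 0, "dz": 0.26, "wx": 0, "wy": 0, "wz": 0, "hand": 45},
  {"dx": 0, "dy": 0, "dz": 0.26, "wx": 0, "wy": 0, "wz": 0, "hand": 45},
])

```text
clock: 8.95
eef_pos: [0.4331, -0.2388, 0.0492]
tool_rot: [-0.072, 0.997, 0.0, -0.0]
ft_force: [-0.8, -0.5, -5.0]
grip_width: 0.0561
grasp_force: 66.8
```

Request:
drive_tool([
  {"dx": 0, "dy": 0, "dz": 0.02, "wx": 0, "wy": 0, "wz": 0, "hand": 45},
  {"dx": 0, "dy": 0, "dz": 0.04, "wx": 0, "wy": 0, "wz": 0, "hand": 45},
  {"dx": 0, "dy": 0, "dz": 0.04, "wx": 0, "wy": 0, "wz": 0, "hand": 45},
])

```text
clock: 9.25
eef_pos: [0.4332, -0.2389, 0.0489]
tool_rot: [-0.072, 0.997, -0.0, 0.0]
ft_force: [-3.5, 1.0, 7.3]
grip_width: 0.0561
grasp_force: 67.9
```

Request:
drive_tool([
  {"dx": 0, "dy": 0, "dz": 0, "wx": 0, "wy": 0, "wz": 0, "hand": 58},
  {"dx": 0, "dy": 0, "dz": 0, "wx": 0, "wy": 0, "wz": 0, "hand": 62},
  {"dx": 0, "dy": 0, "dz": 0, "wx": 0, "wy": 0, "wz": 0, "hand": 70},
  {"dx": 0, "dy": 0, "dz": 0, "wx": 0, "wy": 0, "wz": 0, "hand": 80},
  {"dx": 0, "dy": 0, "dz": 0, "wx": 0, "wy": 0, "wz": 0, "hand": 85},
  {"dx": 0, "dy": 0, "dz": -0.3, "wx": 0, "wy": 0, "wz": 0, "hand": 85},
  {"dx": 0, "dy": 0, "dz": -0.9, "wx": 0, "wy": 0, "wz": 0, "hand": 85},
  {"dx": 0, "dy": 0, "dz": -1.6, "wx": 0, "wy": 0, "wz": 0, "hand": 85},
  {"dx": -0.2, "dy": 0.3, "dz": -2.2, "wx": 0, "wy": 0, "wz": 0, "hand": 85},
  {"dx": -0.6, "dy": 0.8, "dz": -2.4, "wx": 0, "wy": 0, "wz": 0, "hand": 85},
  {"dx": -1.1, "dy": 1.5, "dz": -2.4, "wx": 0, "wy": 0, "wz": 0, "hand": 85},
  {"dx": -1.7, "dy": 2.2, "dz": -2.4, "wx": 0, "wy": 0, "wz": 0, "hand": 85},
  {"dx": -2.3, "dy": 3.0, "dz": -2.4, "wx": 0, "wy": 0, "wz": 0, "hand": 85},
  {"dx": -2.9, "dy": 3.8, "dz": -2.4, "wx": 0, "wy": 0, "wz": 0, "hand": 85},
  {"dx": -3.5, "dy": 4.6, "dz": -2.4, "wx": 0, "wy": 0, "wz": 0, "hand": 85},
  {"dx": -4.1, "dy": 5.4, "dz": -2.4, "wx": 0, "wy": 0, "wz": 0, "hand": 85},
  {"dx": -4.7, "dy": 6.2, "dz": -2.4, "wx": 0, "wy": 0, "wz": 0, "hand": 85},
  {"dx": -5.2, "dy": 6.8, "dz": -2.4, "wx": 0, "wy": 0, "wz": 0, "hand": 85},
  {"dx": -5.5, "dy": 7.2, "dz": -2.4, "wx": 0, "wy": 0, "wz": 0, "hand": 85},
  {"dx": -5.5, "dy": 7.2, "dz": -2.4, "wx": 0, "wy": 0, "wz": 0, "hand": 85},
])

```text
clock: 11.25
eef_pos: [0.6542, 0.1609, 0.166]
tool_rot: [-0.075, 0.997, 0.0, 0.0]
ft_force: [0.6, 0.1, 0.0]
grip_width: 0.085
grasp_force: 0.0
```

Run:
```python
from h import *
st(); print(plan(.652,.158,.042,188.4))
im=bot.camera('side'); i2=bot.camera('top')
hsv=cv2.cvtColor(im,cv2.COLOR_RGB2HSV)
m=((hsv[...,2]>185)&(hsv[...,1]<40)).astype(np.uint8)
n,l,s,c=cv2.connectedComponentsWithStats(m)
for i in range(1,n):
    if 90<s[i,4]<900: print(s[i],c[i],np.round(at_z('side',*c[i],.089),4))
a=im[60:240,170:390,::-1];b=i2[90:270,160:410,::-1]
cv2.imwrite('pics/m4.png',cv2.resize(np.hstack([a,b]),None,fx=1.7,fy=1.7))
```

```text
t 11.25 p [0.6542 0.1609 0.166 ] yaw -171.4 j [2.410e-01 6.290e-01 4.040e-01 1.345e+00 1.000e-03 9.100e-02] F [0.62 0.11 0.04] w 0.085 0.0
(array([ 0.05, -0.05,  2.48]), array([0.01, 0.  , 0.03]))
[156   0  97  12 492] [198.95528455   2.73373984] [ 1.3924 -0.9664  0.089 ]
[242  56  35  24 469] [262.30063966  66.45415778] [ 0.8024 -0.522   0.089 ]
[374 104  15  16 130] [380.66153846 112.97692308] [ 0.2939 -0.4164  0.089 ]
[210 146  32  16 157] [224.92993631 155.0955414 ] [0.664  0.0145 0.089 ]
[213 368  23  16 122] [221.69672131 376.1557377 ] [0.3405 0.582  0.089 ]
```

View pics/m4.png

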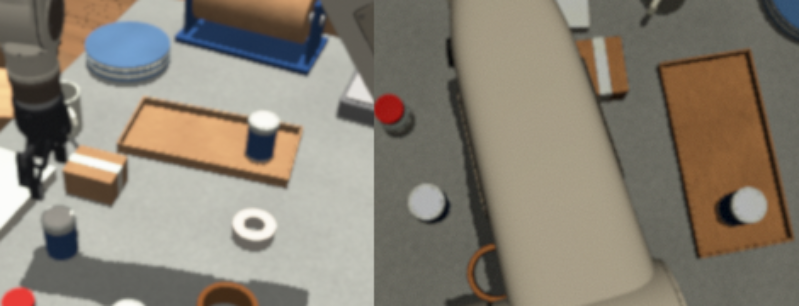

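The top view shows tin B upright in the tray at about (748,205), and the gripper is above tin A. I'll descend and grip, then lift and weigh.

Request:
drive_tool([
  {"dx": 0.05, "dy": -0.05, "dz": 0.3, "wx": 0, "wy": 0, "wz": 0, "hand": 85},
  {"dx": 0.05, "dy": -0.05, "dz": 0.8, "wx": 0, "wy": 0, "wz": 0, "hand": 85},
  {"dx": 0.05, "dy": -0.05, "dz": 1.3, "wx": 0, "wy": 0, "wz": 0, "hand": 85},
  {"dx": 0.05, "dy": -0.05, "dz": 1.6, "wx": 0, "wy": 0, "wz": 0, "hand": 85},
  {"dx": 0.05, "dy": -0.05, "dz": 1.9, "wx": 0, "wy": 0, "wz": 0, "hand": 85},
  {"dx": 0.05, "dy": -0.05, "dz": 2.2, "wx": 0, "wy": 0, "wz": 0, "hand": 85},
  {"dx": 0.05, "dy": -0.05, "dz": 2.4, "wx": 0, "wy": 0, "wz": 0, "hand": 85},
  {"dx": 0.05, "dy": -0.05, "dz": 2.45, "wx": 0, "wy": 0, "wz": 0, "hand": 80},
  {"dx": 0.05, "dy": -0.05, "dz": 2.45, "wx": 0, "wy": 0, "wz": 0, "hand": 70},
  {"dx": 0.05, "dy": -0.05, "dz": 2.45, "wx": 0, "wy": 0, "wz": 0, "hand": 62},
  {"dx": 0.05, "dy": -0.05, "dz": 2.45, "wx": 0, "wy": 0, "wz": 0, "hand": 58},
  {"dx": 0.05, "dy": -0.05, "dz": 2.45, "wx": 0, "wy": 0, "wz": 0, "hand": 54},
  {"dx": 0.05, "dy": -0.05, "dz": 2.45, "wx": 0, "wy": 0, "wz": 0, "hand": 50},
  {"dx": 0.05, "dy": -0.05, "dz": 2.45, "wx": 0, "wy": 0, "wz": 0, "hand": 45},
  {"dx": 0.05, "dy": -0.05, "dz": 2.45, "wx": 0, "wy": 0, "wz": 0, "hand": 45},
])

```text
clock: 12.85
eef_pos: [0.6524, 0.155, 0.0468]
tool_rot: [-0.073, 0.997, 0.001, 0.002]
ft_force: [-0.1, 2.2, 6.8]
grip_width: 0.0568
grasp_force: 64.5
```

Request:
drive_tool([
  {"dx": 0, "dy": 0, "dz": -0.2, "wx": 0, "wy": 0, "wz": 0, "hand": 45},
  {"dx": 0, "dy": 0, "dz": -0.6, "wx": 0, "wy": 0, "wz": 0, "hand": 45},
  {"dx": 0, "dy": 0, "dz": -1.1, "wx": 0, "wy": 0, "wz": 0, "hand": 45},
  {"dx": 0, "dy": 0, "dz": -1.6, "wx": 0, "wy": 0, "wz": 0, "hand": 45},
  {"dx": 0, "dy": 0, "dz": -2.1, "wx": 0, "wy": 0, "wz": 0, "hand": 45},
  {"dx": 0, "dy": 0, "dz": -2.4, "wx": 0, "wy": 0, "wz": 0, "hand": 45},
  {"dx": 0, "dy": 0, "dz": -2.5, "wx": 0, "wy": 0, "wz": 0, "hand": 45},
  {"dx": 0, "dy": 0, "dz": -2.5, "wx": 0, "wy": 0, "wz": 0, "hand": 45},
  {"dx": 0, "dy": 0, "dz": -2.5, "wx": 0, "wy": 0, "wz": 0, "hand": 45},
  {"dx": 0, "dy": 0, "dz": -2.5, "wx": 0, "wy": 0, "wz": 0, "hand": 45},
  {"dx": 0, "dy": 0, "dz": -2.5, "wx": 0, "wy": 0, "wz": 0, "hand": 45},
])

```text
clock: 13.95
eef_pos: [0.6505, 0.1541, 0.1684]
tool_rot: [-0.072, 0.997, -0.0, -0.001]
ft_force: [0.6, -0.2, -2.3]
grip_width: 0.0568
grasp_force: 64.3
```

Run:
```python
from h import *
st(); print(plan(.632,-.209,.065,188.4))
```

```text
t 13.95 p [0.6505 0.1541 0.1684] yaw -171.7 j [ 0.233  0.619  0.393  1.347 -0.     0.088] F [ 0.6  -0.23 -2.35] w 0.0568 64.3
(array([ 1.41, -7.13,  2.07]), array([-0.  , -0.03, -0.02]))
```

A is light, at about 2.3 N. I'll carry it to the far end of the tray.

Request:
drive_tool([
  {"dx": 0.05, "dy": -0.2, "dz": 0, "wx": 0, "wy": 0, "wz": 0, "hand": 45},
  {"dx": 0.15, "dy": -0.7, "dz": 0, "wx": 0, "wy": 0, "wz": 0, "hand": 45},
  {"dx": 0.3, "dy": -1.4, "dz": 0, "wx": 0, "wy": 0, "wz": 0, "hand": 45},
  {"dx": 0.45, "dy": -2.2, "dz": 0, "wx": 0, "wy": 0, "wz": 0, "hand": 45},
  {"dx": 0.6, "dy": -3.0, "dz": 0, "wx": 0, "wy": 0, "wz": 0, "hand": 45},
  {"dx": 0.75, "dy": -3.8, "dz": 0, "wx": 0, "wy": 0, "wz": 0, "hand": 45},
  {"dx": 0.9, "dy": -4.6, "dz": 0, "wx": 0, "wy": 0, "wz": 0, "hand": 45},
  {"dx": 1.05, "dy": -5.4, "dz": 0, "wx": 0, "wy": 0, "wz": 0, "hand": 45},
  {"dx": 1.2, "dy": -6.1, "dz": 0, "wx": 0, "wy": 0, "wz": 0, "hand": 45},
  {"dx": 1.35, "dy": -6.8, "dz": 0, "wx": 0, "wy": 0, "wz": 0, "hand": 45},
  {"dx": 1.4, "dy": -7.1, "dz": 0.2, "wx": 0, "wy": 0, "wz": 0, "hand": 45},
  {"dx": 1.4, "dy": -7.13, "dz": 0.6, "wx": 0, "wy": 0, "wz": 0, "hand": 45},
  {"dx": 1.4, "dy": -7.13, "dz": 1.1, "wx": 0, "wy": 0, "wz": 0, "hand": 45},
  {"dx": 1.4, "dy": -7.13, "dz": 1.6, "wx": 0, "wy": 0, "wz": 0, "hand": 45},
  {"dx": 1.4, "dy": -7.13, "dz": 1.9, "wx": 0, "wy": 0, "wz": 0, "hand": 45},
  {"dx": 1.4, "dy": -7.13, "dz": 2.05, "wx": 0, "wy": 0, "wz": 0, "hand": 45},
  {"dx": 1.4, "dy": -7.13, "dz": 2.13, "wx": 0, "wy": 0, "wz": 0, "hand": 45},
  {"dx": 1.4, "dy": -7.13, "dz": 2.2, "wx": 0, "wy": 0, "wz": 0, "hand": 45},
  {"dx": 1.4, "dy": -7.13, "dz": 2.25, "wx": 0, "wy": 0, "wz": 0, "hand": 45},
  {"dx": 1.4, "dy": -7.13, "dz": 2.25, "wx": 0, "wy": 0, "wz": 0, "hand": 45},
])

```text
clock: 15.95
eef_pos: [0.6336, -0.2087, 0.0578]
tool_rot: [-0.072, 0.997, -0.0, 0.0]
ft_force: [-0.5, 0.2, -3.0]
grip_width: 0.0569
grasp_force: 65.4
```

Request:
drive_tool([
  {"dx": 0, "dy": 0, "dz": 0.04, "wx": 0, "wy": 0, "wz": 0, "hand": 45},
  {"dx": 0, "dy": 0, "dz": 0.07, "wx": 0, "wy": 0, "wz": 0, "hand": 45},
  {"dx": 0, "dy": 0, "dz": 0.1, "wx": 0, "wy": 0, "wz": 0, "hand": 45},
  {"dx": 0, "dy": 0, "dz": 0.1, "wx": 0, "wy": 0, "wz": 0, "hand": 45},
])

```text
clock: 16.35
eef_pos: [0.6332, -0.2086, 0.0521]
tool_rot: [-0.072, 0.997, 0.0, -0.0]
ft_force: [0.3, 0.2, -2.0]
grip_width: 0.0565
grasp_force: 65.4
```

Request:
drive_tool([
  {"dx": 0, "dy": 0, "dz": 0.02, "wx": 0, "wy": 0, "wz": 0, "hand": 45},
  {"dx": 0, "dy": 0, "dz": 0.03, "wx": 0, "wy": 0, "wz": 0, "hand": 45},
  {"dx": 0, "dy": 0, "dz": 0.03, "wx": 0, "wy": 0, "wz": 0, "hand": 45},
])

```text
clock: 16.65
eef_pos: [0.6333, -0.2086, 0.0519]
tool_rot: [-0.072, 0.997, -0.0, 0.0]
ft_force: [-2.8, 1.1, 5.5]
grip_width: 0.0567
grasp_force: 66.1
```

Request:
drive_tool([
  {"dx": 0, "dy": 0, "dz": 0, "wx": 0, "wy": 0, "wz": 0, "hand": 58},
  {"dx": 0, "dy": 0, "dz": 0, "wx": 0, "wy": 0, "wz": 0, "hand": 62},
  {"dx": 0, "dy": 0, "dz": 0, "wx": 0, "wy": 0, "wz": 0, "hand": 70},
  {"dx": 0, "dy": 0, "dz": 0, "wx": 0, "wy": 0, "wz": 0, "hand": 80},
  {"dx": 0, "dy": 0, "dz": 0, "wx": 0, "wy": 0, "wz": 0, "hand": 85},
  {"dx": 0, "dy": 0, "dz": -0.3, "wx": 0, "wy": 0, "wz": 0, "hand": 85},
  {"dx": 0, "dy": 0, "dz": -0.9, "wx": 0, "wy": 0, "wz": 0, "hand": 85},
  {"dx": 0, "dy": 0, "dz": -1.6, "wx": 0, "wy": 0, "wz": 0, "hand": 85},
  {"dx": 0.05, "dy": 0.3, "dz": -2.2, "wx": 0, "wy": 0, "wz": 0, "hand": 85},
  {"dx": 0.2, "dy": 0.9, "dz": -2.4, "wx": 0, "wy": 0, "wz": 0, "hand": 85},
  {"dx": 0.4, "dy": 1.8, "dz": -2.4, "wx": 0, "wy": 0, "wz": 0, "hand": 85},
  {"dx": 0.6, "dy": 2.75, "dz": -2.4, "wx": 0, "wy": 0, "wz": 0, "hand": 85},
  {"dx": 0.8, "dy": 3.7, "dz": -2.4, "wx": 0, "wy": 0, "wz": 0, "hand": 85},
  {"dx": 1.0, "dy": 4.65, "dz": -2.4, "wx": 0, "wy": 0, "wz": 0, "hand": 85},
  {"dx": 1.2, "dy": 5.6, "dz": -2.4, "wx": 0, "wy": 0, "wz": 0, "hand": 85},
  {"dx": 1.4, "dy": 6.55, "dz": -2.4, "wx": 0, "wy": 0, "wz": 0, "hand": 85},
  {"dx": 1.6, "dy": 7.5, "dz": -2.4, "wx": 0, "wy": 0, "wz": 0, "hand": 85},
  {"dx": 1.8, "dy": 8.4, "dz": -2.4, "wx": 0, "wy": 0, "wz": 0, "hand": 85},
  {"dx": 2.0, "dy": 9.3, "dz": -2.4, "wx": 0, "wy": 0, "wz": 0, "hand": 85},
  {"dx": 2.15, "dy": 10.0, "dz": -2.4, "wx": 0, "wy": 0, "wz": 0, "hand": 85},
])

```text
clock: 18.65
eef_pos: [0.4537, 0.273, 0.171]
tool_rot: [-0.073, 0.997, 0.0, 0.0]
ft_force: [0.3, -0.0, -0.5]
grip_width: 0.0855
grasp_force: 0.0
```

Run:
```python
from h import *
st(); print(plan(.450,.2835,.044,188.4))
im=bot.camera('side'); i2=bot.camera('top')
a=im[60:300,170:390,::-1];b=i2[90:330,160:410,::-1]
cv2.imwrite('pics/m5.png',cv2.resize(np.hstack([a,b]),None,fx=1.7,fy=1.7))
```

```text
t 18.65 p [0.4537 0.273  0.171 ] yaw -171.6 j [ 0.542  0.339 -0.05   1.181  0.     0.395] F [ 0.29 -0.02 -0.48] w 0.0855 0.0
(array([0.04, 0.22, 2.54]), array([ 0.01,  0.01, -0.  ]))
```

View pics/m5.png

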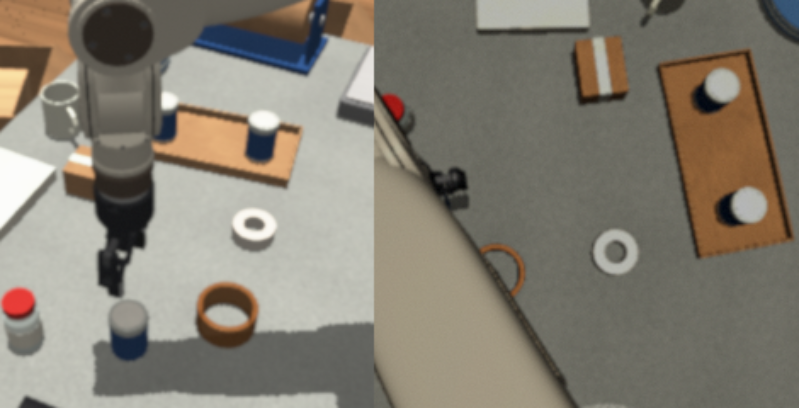

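Two tins stand upright in the tray, at (722,87) and (748,205) in the top crop. The gripper is over tin C, whose lid is at (128,315) in the side crop. I'll descend and grip.

Request:
drive_tool([
  {"dx": 0.04, "dy": 0.15, "dz": 0.1, "wx": 0, "wy": 0, "wz": 0, "hand": 85},
  {"dx": 0.04, "dy": 0.2, "dz": 0.5, "wx": 0, "wy": 0, "wz": 0, "hand": 85},
  {"dx": 0.04, "dy": 0.2, "dz": 0.9, "wx": 0, "wy": 0, "wz": 0, "hand": 85},
  {"dx": 0.04, "dy": 0.2, "dz": 1.3, "wx": 0, "wy": 0, "wz": 0, "hand": 85},
  {"dx": 0.04, "dy": 0.2, "dz": 1.7, "wx": 0, "wy": 0, "wz": 0, "hand": 85},
  {"dx": 0.04, "dy": 0.2, "dz": 2.1, "wx": 0, "wy": 0, "wz": 0, "hand": 85},
  {"dx": 0.04, "dy": 0.2, "dz": 2.4, "wx": 0, "wy": 0, "wz": 0, "hand": 85},
  {"dx": 0.04, "dy": 0.2, "dz": 2.5, "wx": 0, "wy": 0, "wz": 0, "hand": 85},
  {"dx": 0.04, "dy": 0.2, "dz": 2.5, "wx": 0, "wy": 0, "wz": 0, "hand": 70},
  {"dx": 0.04, "dy": 0.2, "dz": 2.5, "wx": 0, "wy": 0, "wz": 0, "hand": 62},
  {"dx": 0.04, "dy": 0.2, "dz": 2.5, "wx": 0, "wy": 0, "wz": 0, "hand": 58},
  {"dx": 0.04, "dy": 0.2, "dz": 2.5, "wx": 0, "wy": 0, "wz": 0, "hand": 54},
  {"dx": 0.04, "dy": 0.2, "dz": 2.5, "wx": 0, "wy": 0, "wz": 0, "hand": 50},
  {"dx": 0.04, "dy": 0.2, "dz": 2.5, "wx": 0, "wy": 0, "wz": 0, "hand": 45},
  {"dx": 0.04, "dy": 0.2, "dz": 2.5, "wx": 0, "wy": 0, "wz": 0, "hand": 45},
])

```text
clock: 20.25
eef_pos: [0.4525, 0.2812, 0.0474]
tool_rot: [-0.072, 0.997, 0.001, 0.002]
ft_force: [-0.6, 2.8, 7.2]
grip_width: 0.058
grasp_force: 63.3
```

Request:
drive_tool([
  {"dx": 0, "dy": 0, "dz": -0.2, "wx": 0, "wy": 0, "wz": 0, "hand": 45},
  {"dx": 0, "dy": 0, "dz": -0.6, "wx": 0, "wy": 0, "wz": 0, "hand": 45},
  {"dx": 0, "dy": 0, "dz": -1.1, "wx": 0, "wy": 0, "wz": 0, "hand": 45},
  {"dx": 0, "dy": 0, "dz": -1.6, "wx": 0, "wy": 0, "wz": 0, "hand": 45},
  {"dx": 0, "dy": 0, "dz": -2.1, "wx": 0, "wy": 0, "wz": 0, "hand": 45},
  {"dx": 0, "dy": 0, "dz": -2.6, "wx": 0, "wy": 0, "wz": 0, "hand": 45},
  {"dx": 0, "dy": 0, "dz": -2.9, "wx": 0, "wy": 0, "wz": 0, "hand": 45},
  {"dx": 0, "dy": 0, "dz": -3.0, "wx": 0, "wy": 0, "wz": 0, "hand": 45},
  {"dx": 0, "dy": 0, "dz": -3.0, "wx": 0, "wy": 0, "wz": 0, "hand": 45},
  {"dx": 0, "dy": 0, "dz": -3.0, "wx": 0, "wy": 0, "wz": 0, "hand": 45},
  {"dx": 0, "dy": 0, "dz": -3.0, "wx": 0, "wy": 0, "wz": 0, "hand": 45},
])

```text
clock: 21.35
eef_pos: [0.4506, 0.2797, 0.1944]
tool_rot: [-0.072, 0.997, -0.001, -0.001]
ft_force: [-1.1, -0.6, -3.6]
grip_width: 0.0578
grasp_force: 64.7
```

Run:
```python
from h import *
st(); print(plan(.533,-.224,.057,188.4))
```

```text
t 21.35 p [0.4506 0.2797 0.1944] yaw -171.7 j [ 0.556  0.328 -0.003  1.243 -0.     0.411] F [-1.1  -0.63 -3.57] w 0.0578 64.7
(array([ -0.18, -10.2 ,   2.76]), array([-0.02, -0.03, -0.02]))
```

Request:
drive_tool([
  {"dx": 0, "dy": -0.2, "dz": 0, "wx": 0, "wy": 0, "wz": 0, "hand": 45},
  {"dx": 0, "dy": -0.7, "dz": 0, "wx": 0, "wy": 0, "wz": 0, "hand": 45},
  {"dx": -0.02, "dy": -1.4, "dz": 0, "wx": 0, "wy": 0, "wz": 0, "hand": 45},
  {"dx": -0.04, "dy": -2.2, "dz": 0, "wx": 0, "wy": 0, "wz": 0, "hand": 45},
  {"dx": -0.06, "dy": -3.1, "dz": 0, "wx": 0, "wy": 0, "wz": 0, "hand": 45},
  {"dx": -0.08, "dy": -4.0, "dz": 0, "wx": 0, "wy": 0, "wz": 0, "hand": 45},
  {"dx": -0.1, "dy": -4.9, "dz": 0, "wx": 0, "wy": 0, "wz": 0, "hand": 45},
  {"dx": -0.12, "dy": -5.8, "dz": 0, "wx": 0, "wy": 0, "wz": 0, "hand": 45},
  {"dx": -0.14, "dy": -6.7, "dz": 0, "wx": 0, "wy": 0, "wz": 0, "hand": 45},
  {"dx": -0.16, "dy": -7.6, "dz": 0, "wx": 0, "wy": 0, "wz": 0, "hand": 45},
  {"dx": -0.18, "dy": -8.5, "dz": 0, "wx": 0, "wy": 0, "wz": 0, "hand": 45},
  {"dx": -0.18, "dy": -9.3, "dz": 0, "wx": 0, "wy": 0, "wz": 0, "hand": 45},
  {"dx": -0.18, "dy": -9.9, "dz": 0, "wx": 0, "wy": 0, "wz": 0, "hand": 45},
  {"dx": -0.18, "dy": -10.2, "dz": 0, "wx": 0, "wy": 0, "wz": 0, "hand": 45},
  {"dx": -0.18, "dy": -10.2, "dz": 0.3, "wx": 0, "wy": 0, "wz": 0, "hand": 45},
  {"dx": -0.18, "dy": -10.2, "dz": 0.8, "wx": 0, "wy": 0, "wz": 0, "hand": 45},
  {"dx": -0.18, "dy": -10.2, "dz": 1.3, "wx": 0, "wy": 0, "wz": 0, "hand": 45},
  {"dx": -0.18, "dy": -10.2, "dz": 1.8, "wx": 0, "wy": 0, "wz": 0, "hand": 45},
  {"dx": -0.18, "dy": -10.2, "dz": 2.2, "wx": 0, "wy": 0, "wz": 0, "hand": 45},
  {"dx": -0.18, "dy": -10.2, "dz": 2.4, "wx": 0, "wy": 0, "wz": 0, "hand": 45},
])

```text
clock: 23.35
eef_pos: [0.5319, -0.222, 0.0733]
tool_rot: [-0.073, 0.997, 0.001, -0.002]
ft_force: [0.7, 0.5, -3.0]
grip_width: 0.0578
grasp_force: 65.7
```

Run:
```python
from h import *
st(); print(plan(.533,-.224,.055,188.4))
```

```text
t 23.35 p [ 0.5319 -0.222   0.0733] yaw -171.7 j [-0.395  0.516 -0.048  1.011  0.    -0.541] F [ 0.67  0.52 -2.96] w 0.0578 65.7
(array([-0.02, -0.04,  0.37]), array([ 0.03, -0.05, -0.01]))
```

Request:
drive_tool([
  {"dx": 0, "dy": 0, "dz": 0.12, "wx": 0, "wy": 0, "wz": 0, "hand": 45},
  {"dx": 0, "dy": 0, "dz": 0.24, "wx": 0, "wy": 0, "wz": 0, "hand": 45},
  {"dx": 0, "dy": 0, "dz": 0.32, "wx": 0, "wy": 0, "wz": 0, "hand": 45},
  {"dx": 0, "dy": 0, "dz": 0.36, "wx": 0, "wy": 0, "wz": 0, "hand": 45},
  {"dx": 0, "dy": 0, "dz": 0.4, "wx": 0, "wy": 0, "wz": 0, "hand": 45},
  {"dx": 0, "dy": 0, "dz": 0.4, "wx": 0, "wy": 0, "wz": 0, "hand": 45},
])

```text
clock: 23.95
eef_pos: [0.534, -0.2232, 0.056]
tool_rot: [-0.072, 0.997, -0.0, 0.0]
ft_force: [0.6, -0.2, -3.4]
grip_width: 0.0576
grasp_force: 65.8
```

Request:
drive_tool([
  {"dx": 0, "dy": 0, "dz": 0.03, "wx": 0, "wy": 0, "wz": 0, "hand": 45},
  {"dx": 0, "dy": 0, "dz": 0.06, "wx": 0, "wy": 0, "wz": 0, "hand": 45},
  {"dx": 0, "dy": 0, "dz": 0.06, "wx": 0, "wy": 0, "wz": 0, "hand": 45},
])

```text
clock: 24.25
eef_pos: [0.5338, -0.2231, 0.0527]
tool_rot: [-0.072, 0.997, 0.0, -0.0]
ft_force: [0.1, -0.1, -2.5]
grip_width: 0.0577
grasp_force: 65.8
```

Request:
drive_tool([
  {"dx": 0, "dy": 0, "dz": 0.02, "wx": 0, "wy": 0, "wz": 0, "hand": 45},
  {"dx": 0, "dy": 0, "dz": 0.03, "wx": 0, "wy": 0, "wz": 0, "hand": 45},
  {"dx": 0, "dy": 0, "dz": 0.03, "wx": 0, "wy": 0, "wz": 0, "hand": 45},
])

```text
clock: 24.55
eef_pos: [0.5339, -0.2231, 0.0524]
tool_rot: [-0.072, 0.997, -0.0, 0.0]
ft_force: [-3.9, 1.1, 6.4]
grip_width: 0.0577
grasp_force: 66.4
```

Request:
drive_tool([
  {"dx": 0, "dy": 0, "dz": 0, "wx": 0, "wy": 0, "wz": 0, "hand": 58},
  {"dx": 0, "dy": 0, "dz": 0, "wx": 0, "wy": 0, "wz": 0, "hand": 62},
  {"dx": 0, "dy": 0, "dz": 0, "wx": 0, "wy": 0, "wz": 0, "hand": 70},
  {"dx": 0, "dy": 0, "dz": 0, "wx": 0, "wy": 0, "wz": 0, "hand": 80},
  {"dx": 0, "dy": 0, "dz": 0, "wx": 0, "wy": 0, "wz": 0, "hand": 85},
  {"dx": 0, "dy": 0, "dz": -0.3, "wx": 0, "wy": 0, "wz": 0, "hand": 85},
  {"dx": 0, "dy": 0, "dz": -0.9, "wx": 0, "wy": 0, "wz": 0, "hand": 85},
  {"dx": 0, "dy": 0, "dz": -1.6, "wx": 0, "wy": 0, "wz": 0, "hand": 85},
  {"dx": 0, "dy": 0, "dz": -2.1, "wx": 0, "wy": 0, "wz": 0, "hand": 85},
  {"dx": 0.2, "dy": 0, "dz": -2.3, "wx": 0, "wy": 0, "wz": 0, "hand": 85},
  {"dx": 0.7, "dy": 0, "dz": -2.3, "wx": 0, "wy": 0, "wz": 0, "hand": 85},
  {"dx": 1.3, "dy": 0, "dz": -2.3, "wx": 0, "wy": 0, "wz": 0, "hand": 85},
  {"dx": 1.8, "dy": 0, "dz": -2.3, "wx": 0, "wy": 0, "wz": 0, "hand": 85},
  {"dx": 2.04, "dy": 0, "dz": -2.3, "wx": 0, "wy": 0, "wz": 0, "hand": 85},
  {"dx": 2.04, "dy": 0, "dz": -2.3, "wx": 0, "wy": 0, "wz": 0, "hand": 85},
  {"dx": 2.04, "dy": 0, "dz": -2.3, "wx": 0, "wy": 0, "wz": 0, "hand": 85},
])

```text
clock: 26.15
eef_pos: [0.4335, -0.238, 0.1662]
tool_rot: [-0.072, 0.997, -0.0, 0.0]
ft_force: [0.7, -0.3, -0.5]
grip_width: 0.0851
grasp_force: 0.0
```

Run:
```python
from h import *
st(); print(plan(.433,-.239,.049,188.4))
im=bot.camera('side'); i2=bot.camera('top')
a=im[60:260,170:390,::-1];b=i2[90:290,160:410,::-1]
cv2.imwrite('pics/m6.png',cv2.resize(np.hstack([a,b]),None,fx=1.7,fy=1.7))
```

```text
t 26.15 p [ 0.4335 -0.238   0.1662] yaw -171.7 j [-0.502  0.277 -0.151  1.142  0.    -0.647] F [ 0.68 -0.3  -0.51] w 0.0851 0.0
(array([ 0.01, -0.02,  2.34]), array([-0.  ,  0.01, -0.02]))
```

View pics/m6.png

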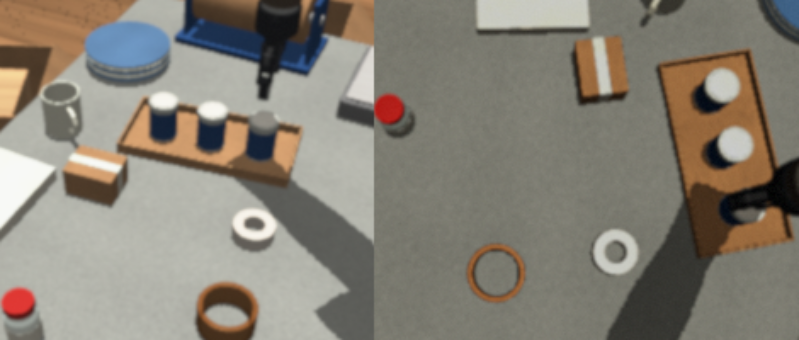

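All three tins stand upright in the tray, with lids at (163,101), (212,112) and (262,123) in the side crop. The bystanders haven't moved, and the gripper is open above B. I'll pick up B, the heavy one.

Request:
drive_tool([
  {"dx": 0, "dy": -0.02, "dz": 0.3, "wx": 0, "wy": 0, "wz": 0, "hand": 85},
  {"dx": 0, "dy": -0.02, "dz": 0.8, "wx": 0, "wy": 0, "wz": 0, "hand": 85},
  {"dx": 0, "dy": -0.02, "dz": 1.3, "wx": 0, "wy": 0, "wz": 0, "hand": 85},
  {"dx": 0, "dy": -0.02, "dz": 1.8, "wx": 0, "wy": 0, "wz": 0, "hand": 85},
  {"dx": 0, "dy": -0.02, "dz": 2.2, "wx": 0, "wy": 0, "wz": 0, "hand": 85},
  {"dx": 0, "dy": -0.02, "dz": 2.3, "wx": 0, "wy": 0, "wz": 0, "hand": 85},
  {"dx": 0, "dy": -0.02, "dz": 2.3, "wx": 0, "wy": 0, "wz": 0, "hand": 70},
  {"dx": 0, "dy": -0.02, "dz": 2.3, "wx": 0, "wy": 0, "wz": 0, "hand": 62},
  {"dx": 0, "dy": -0.02, "dz": 2.3, "wx": 0, "wy": 0, "wz": 0, "hand": 58},
  {"dx": 0, "dy": -0.02, "dz": 2.3, "wx": 0, "wy": 0, "wz": 0, "hand": 54},
  {"dx": 0, "dy": -0.02, "dz": 2.3, "wx": 0, "wy": 0, "wz": 0, "hand": 50},
  {"dx": 0, "dy": -0.02, "dz": 2.3, "wx": 0, "wy": 0, "wz": 0, "hand": 45},
  {"dx": 0, "dy": -0.02, "dz": 2.3, "wx": 0, "wy": 0, "wz": 0, "hand": 45},
])

```text
clock: 27.55
eef_pos: [0.4344, -0.239, 0.0528]
tool_rot: [-0.072, 0.997, -0.0, 0.002]
ft_force: [-0.1, 2.7, 6.5]
grip_width: 0.0563
grasp_force: 69.2
```

Request:
drive_tool([
  {"dx": 0, "dy": 0, "dz": -0.2, "wx": 0, "wy": 0, "wz": 0, "hand": 45},
  {"dx": 0, "dy": 0, "dz": -0.5, "wx": 0, "wy": 0, "wz": 0, "hand": 45},
  {"dx": 0, "dy": 0, "dz": -0.9, "wx": 0, "wy": 0, "wz": 0, "hand": 45},
  {"dx": 0, "dy": 0, "dz": -1.3, "wx": 0, "wy": 0, "wz": 0, "hand": 45},
  {"dx": 0, "dy": 0, "dz": -1.7, "wx": 0, "wy": 0, "wz": 0, "hand": 45},
  {"dx": 0, "dy": 0, "dz": -2.1, "wx": 0, "wy": 0, "wz": 0, "hand": 45},
  {"dx": 0, "dy": 0, "dz": -2.5, "wx": 0, "wy": 0, "wz": 0, "hand": 45},
  {"dx": 0, "dy": 0, "dz": -2.9, "wx": 0, "wy": 0, "wz": 0, "hand": 45},
  {"dx": 0, "dy": 0, "dz": -3.3, "wx": 0, "wy": 0, "wz": 0, "hand": 45},
  {"dx": 0, "dy": 0, "dz": -3.7, "wx": 0, "wy": 0, "wz": 0, "hand": 45},
  {"dx": 0, "dy": 0, "dz": -4.0, "wx": 0, "wy": 0, "wz": 0, "hand": 45},
  {"dx": 0, "dy": 0, "dz": -4.2, "wx": 0, "wy": 0, "wz": 0, "hand": 45},
  {"dx": 0, "dy": 0, "dz": -4.3, "wx": 0, "wy": 0, "wz": 0, "hand": 45},
  {"dx": 0, "dy": 0, "dz": -4.3, "wx": 0, "wy": 0, "wz": 0, "hand": 45},
  {"dx": 0, "dy": 0, "dz": -4.3, "wx": 0, "wy": 0, "wz": 0, "hand": 45},
  {"dx": 0, "dy": 0, "dz": -4.3, "wx": 0, "wy": 0, "wz": 0, "hand": 45},
  {"dx": 0, "dy": 0, "dz": -4.3, "wx": 0, "wy": 0, "wz": 0, "hand": 45},
])

```text
clock: 29.25
eef_pos: [0.4327, -0.2386, 0.2655]
tool_rot: [-0.072, 0.997, 0.0, -0.001]
ft_force: [-1.0, -0.7, -4.8]
grip_width: 0.0566
grasp_force: 69.7
```

Run:
```python
from h import *
st()
im=bot.camera('side'); st()
cv2.imwrite('pics/s7.png',cv2.resize(im[30:230,170:390,::-1],None,fx=2,fy=2))
```

```text
t 29.25 p [ 0.4327 -0.2386  0.2655] yaw -171.7 j [-0.504  0.221  0.041  1.392 -0.    -0.649] F [-0.98 -0.66 -4.76] w 0.0566 69.7
t 29.3 p [ 0.4328 -0.2387  0.2657] yaw -171.7 j [-0.504  0.221  0.041  1.392 -0.    -0.649] F [-0.35 -0.23 -4.6 ] w 0.0561 69.7
```

View pics/s7.png

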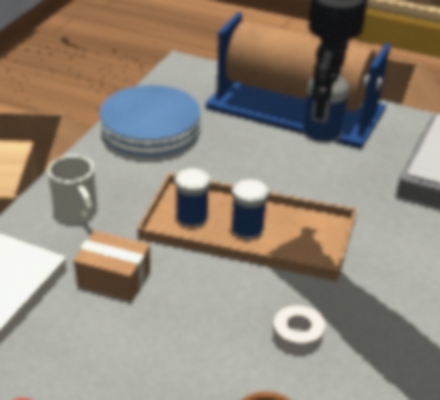

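The heavy tin is held upright at about (325,110), with its centre roughly 0.26 m up. The two light tins stand in the tray at (192,195) and (249,208). I'm handing in.

```bash
python3 -c "
from workcell import bot
print(bot.job_done())"
```

```text
the job is handed in; nothing more can be done
None
```

I set all three tins in the tray and handed the job in holding tin B upright about 0.26 m up. It was the heaviest at about 5 N, against about 2.3 N for A and 3 N for C, which still stand in the tray; no pass/fail result came back.

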